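Stop the jewellery tray rocking

ROBOT

A 6-joint arm with a two-finger parallel gripper is mounted at the origin on the work surface. World frame = base frame: x ahead of the robot, y to its left, z up, the work surface at z = 0. Lengths are in m, angles in rad, forces in N, time in s.
With the tool pointing down it reaches from about 0.25 to 0.85 m from the base axis. Payload 12.5 kg.
Tool frame: the origin (TCP) lies midway between the tips of the shut fingers; the grasp point (between the pads) lies 19 mm behind it (grip_depth is the y of the grasp point in the tool frame, in m); y points along the fingers, x is the direction in which the jaws open and shut, and the axes are right-handed (so a half turn about y gives the same grasp; the last joint's range is limited). The gripper opens to 93 mm and grips with 3 to 60 N. Pads are 15 mm wide; open, the fingers measure 128 mm over their backs; the gripper's body (75 mm by 188 mm) begins 65 mm behind the grasp point.
Start: joints at [1.128, 0.351, 1.652, -0, 1.139, -0.085], TCP at [0.193, 0.515, 0.219] pointing down, gripper open.
Joint ranges: [-2.75, 2.75], [-0.79, 2.1], [0.01, 2.65], [-1.57, 4.71], [0.07, 3.14], [-2.87, 2.87]. Speed limits (rad/s): [2.22, 2.22, 2.79, 3.14, 3.14, 3.14].

INTERFACE

Orientations are given as a 3x3 rotation matrix whose columns are the frame's x, y, z axes.
In Python, from station import observe, capture, camera_model, job_done, grip_depth gives the robot as it stands.
- The arm moves only by the tool apply_moves, never from a script. Its argument "series" is a list of rows, each a list of 3 entries, a list of its own where there are three numbers: the turn, a rotation vector about the tool's x, y, z in rad, then the shift along the tool's x, y, z in mm, then the opening, from -1 (shut) to 1 (fully open), so that 0 is half open. A call has exactly 8 rows; each row is the pose to reach, as a shift and turn from the pose commanded when the call began, along the tool's axes at that moment; what a row does not reach only later rows make up. A row lasts 1/8 s, in which the tool goes at most 62.5 mm and 10.7 degrees, less where a joint would pass 70% of its speed; a pose out of reach is approached as far as the arm can. A call with a gripper value outside its range is refused whole. The fingers move at their own pace and stop on an object; "newtons" is the grip in N (left out, the last holds). Time passes only in rows, so rows that repeat a pose let the fingers close, or fill a call up. It gives the time, the measured TCP pose, the force and the opening at its end, in the units of the state.
- observe(): the state, without advancing time (a new reading comes with each control period).
- capture(name): name is "side" or "top"; returns the picture (420x560x3 uint8, red, green, blue); there is no depth.
- camera_model(name): a dict with "mtx" (3x3 intrinsics, pixels), "k1" (the pictures are not rectified: a ray, as slopes to the right and down, at radius r is drawn at 1 + k1 r^2 times it, then the intrinsics apply), "rvec" (rotation vector, rad) and "tvec" (3), from world to camera coordinates, as OpenCV has them. Camera axes: x right, y down, z forward; pixel columns grow to the right and rows downward; lengths in m; the calibration is good to about 2 mm. A picture is of the moment at which its call begins. camera_model takes no time and is no camera call.
- job_done(): hands the job in, once; it reports no verdict.
The state is a dict: "t": time; "joint_positions": joint angles; "dq": joint speeds; "effort": joint torques, N m; "tool_pos": TCP position; "orientation": TCP orientation; "wrist_force": force on the tool from outside, world axes, zero at the start; "torque": the same for the moment, N m; "width": finger opening in m.
Only numpy, scipy, OpenCV 4.12 (cv2) and the standard library are available. Lean on these libraries where they do the work, as an engineer would, in place of code of your own. Each camera call takes 0.05 s, during which the arm holds its last target.

TASK

The navy tray in the niche rocks at one corner. Press down on its corners to find the one that gives, then press that corner's shim plate down flat and leave the other three shims raised. Only touch, do not lift or shift the tray, leave the other things on the shelf where they are, and finish clear of everything.

Things in the scene. Friction and masses are not known exactly. Their poses are not given: they have to be found in the camera images.
- stand: Fixed dark steel base plate on the shelf, 200 (x) x 240 (y) x 6 mm, carrying four square shim plates and four rubber feet under the tray. Origin: centre of its underside, on the shelf top, 80 mm above the work surface. x axis to the rear (away from the robot at yaw 0), y to the left; yaw within 0.2 rad.
- tray: Loose navy ceramic tray, 140 (x) x 180 (y) x 14 mm, 0.8 kg, flat rim 34 mm wide round a recess 8 mm deep. Origin: centre of its underside, 28 mm above the shelf; axes as the base. It rests level on four feet, three firm and one soft: that corner starts to sink at a push of 2 to 5 N, is 5 mm down at 4 to 6 N, stops there, and springs back. The tray then tilts by about 0.055 rad.
- tray_front_left (a point): Point on the flat top of the tray's front left corner (front = towards the robot, left = +y), above that corner's foot, where to press to test it; 42 mm above the shelf.
- spot_front_left (a point): Where to press the front left corner's shim: fixed point over the part of its square plate that shows outside the tray, 22 mm clear of both tray edges and 8 mm inside the plate's edges, at the height of the plate's top when flat, 12 mm above the shelf. As found, the plate's top stands 6 to 7 mm higher.
- tray_front_right (a point): Point on the flat top of the tray's front right corner (front = towards the robot, left = +y), above that corner's foot, where to press to test it; 42 mm above the shelf.
- spot_front_right (a point): Where to press the front right corner's shim: fixed point over the part of its square plate that shows outside the tray, 22 mm clear of both tray edges and 8 mm inside the plate's edges, at the height of the plate's top when flat, 12 mm above the shelf. As found, the plate's top stands 6 to 7 mm higher.
- tray_rear_left (a point): Point on the flat top of the tray's rear left corner (front = towards the robot, left = +y), above that corner's foot, where to press to test it; 42 mm above the shelf.
- spot_rear_left (a point): Where to press the rear left corner's shim: fixed point over the part of its square plate that shows outside the tray, 22 mm clear of both tray edges and 8 mm inside the plate's edges, at the height of the plate's top when flat, 12 mm above the shelf. As found, the plate's top stands 6 to 7 mm higher.
- tray_rear_right (a point): Point on the flat top of the tray's rear right corner (front = towards the robot, left = +y), above that corner's foot, where to press to test it; 42 mm above the shelf.
- spot_rear_right (a point): Where to press the rear right corner's shim: fixed point over the part of its square plate that shows outside the tray, 22 mm clear of both tray edges and 8 mm inside the plate's edges, at the height of the plate's top when flat, 12 mm above the shelf. As found, the plate's top stands 6 to 7 mm higher.
- shim_a (a joint): Travel of one of the four shims, like square aluminium plates 84 x 84 x 4 mm, each centred under a tray corner and half hidden by it: 0 to 0.001 m as found (raised), 0.007 m pressed flat. It moves straight down against 6 N of friction and stays; flat, it props the tray corner. The letters are shuffled: they do not tell the corner.
- shim_b (a joint): Travel of one of the four shims, like square aluminium plates 84 x 84 x 4 mm, each centred under a tray corner and half hidden by it: 0 to 0.001 m as found (raised), 0.007 m pressed flat. It moves straight down against 6 N of friction and stays; flat, it props the tray corner. The letters are shuffled: they do not tell the corner.
- shim_c (a joint): Travel of one of the four shims, like square aluminium plates 84 x 84 x 4 mm, each centred under a tray corner and half hidden by it: 0 to 0.001 m as found (raised), 0.007 m pressed flat. It moves straight down against 6 N of friction and stays; flat, it props the tray corner. The letters are shuffled: they do not tell the corner.
- shim_d (a joint): Travel of one of the four shims, like square aluminium plates 84 x 84 x 4 mm, each centred under a tray corner and half hidden by it: 0 to 0.001 m as found (raised), 0.007 m pressed flat. It moves straight down against 6 N of friction and stays; flat, it props the tray corner. The letters are shuffled: they do not tell the corner.
- soft_foot (a joint): How far the soft foot is sunk: 0 at rest, 0.005 m fully down. It stands under the tray corner that rocks, over shim c, hidden from sight; which corner that is changes each time and is felt by pressing.
- jewel_box: Bystander: closed metal jewellery box, 87 x 112 x 60 mm, left of the tray. Origin: centre of its underside.
- pebble: Bystander: glass pebble paperweight, 60 mm across, 26 mm high, in front of the tray. Origin: centre of its underside.
- fob: Bystander: black plastic gate fob, 32 x 50 x 11 mm, with a key ring, behind the tray. Origin: centre of its underside.
- clip: Bystander: tortoiseshell claw clip, 40 x 75 x 50 mm, right of the tray. Origin: centre of its underside.

How it is judged:
On the way, in this order (a step that is already met when the one before it is completed fails the run):
1. the tray's rocking corner is pressed down by the fingers so that the tray rocks (more than 0.025 rad), its shim still up (angle between tray's own z axis and vertical above 0.025 rad and value of joint soft_foot above 0.003 m and contact force between the fingers and tray above 1 N and value of joint shim_c below 0.004 m), for 0.1 s.
2. the shim of that corner is pressed flat, the other shims still raised (value of joint shim_c above 0.0058 m and value of joint each of shim_a, shim_b, shim_d below 0.004 m), for 0.1 s.
At the end, for the whole second after the job is handed in: The rocking corner's shim lies flat (within 1.2 mm), the other three are still raised (pressed by less than 4 mm), the tray lies level (within 0.015 rad), at rest and within 15 mm of where it was, and the jewellery box, pebble, fob and clip are within 15 mm of where they were (all of step 2 and angle between tray's own z axis and vertical below 0.015 rad and distance of each of tray, jewel_box, pebble, fob, clip from where it was at the start of the episode below 0.015 m and linear speed of tray below 0.01 m/s and angular speed of tray below 0.05 rad/s); the robot touches nothing.
It fails at once if a shim at a firm corner is pressed down (4 mm) (value of joint any of shim_a, shim_b, shim_d above 0.004 m).
It fails at once if the tray is lifted (12 mm) or shifted (20 mm) (height (world z) of tray above 0.12 m or distance of tray from where it was at the start of the episode above 0.02 m).
It fails at once if a bystander is moved by more than 20 mm (distance of any of jewel_box, pebble, fob, clip from where it was at the start of the episode above 0.02 m).
It also fails if it takes over 61 s, if anything falls off the work surface, if the arm or the gripper's body presses on something with over 40 N, if the wrist force passes 120 N, or if a joint passes its speed limit or range.

## Working session

There is one attempt and no reset: what is moved stays moved. The work goes in short steps, Python scripts to look and compute and a tool call to move; the robot and the scene stay as the last step left them, time stands still between calls to the robot, and variables do not carry over. Pictures are saved under pics/ and viewed, and the job is handed in when it is done.

Besides the shell and the picture viewer there is one more tool, called after "Call:" in YAML: its name, and indented under it one key for each argument. apply_moves: Moves the arm, as the interface text tells. Its arguments: {"type":"object","properties":{"series":{"type":"array","items":{"type":"array"}},"newtons":{"type":"number"}},"required":["series"]}

```bash
ls; mkdir -p pics
python3 - <<'E'
from station import *
import cv2
s=observe()
for k in s: print(k,s[k])
for n in("side","top"):
    cv2.imwrite(f"pics/{n}0.png",capture(n)[:,:,::-1]); print(camera_model(n))
E
```

```text
pics
t 0.0
joint_positions [ 1.12841567e+00  3.51234715e-01  1.65243909e+00 -1.24516861e-05
  1.13911576e+00 -8.45958659e-02]
dq [ 0.00028037 -0.00034477  0.00089343 -0.00201586 -0.00031181  0.00030476]
effort [-2.03072865e-03 -4.97320855e+01 -2.85256237e+01  6.97907922e-02
  2.56549433e-02 -1.02650436e-04]
tool_pos [0.19243339 0.51485565 0.21809657]
orientation [[ 3.50194980e-01 -5.02165767e-04 -9.36676691e-01]
 [ 9.36676065e-01 -1.08652828e-03  3.50195329e-01]
 [-1.19358182e-03 -9.99999284e-01  8.98699069e-05]]
wrist_force [ 0.64460582 -0.17402829  0.18653435]
torque [ 0.04914333  0.02501698 -0.01962468]
width 0.09281641089698607
{'mtx': array([[457.74059648,   0.        , 279.46302993],
       [  0.        , 457.74059648, 210.30902696],
       [  0.        ,   0.        ,   1.        ]]), 'k1': -0.039073012675905835, 'rvec': array([ 2.27223907, -0.59467786,  0.23671691]), 'tvec': array([-0.47153697,  0.32278003,  0.71916081])}
{'mtx': array([[413.77596192,   0.        , 278.84210671],
       [  0.        , 413.77596192, 208.85325566],
       [  0.        ,   0.        ,   1.        ]]), 'k1': -0.09388447751165657, 'rvec': array([ 2.13795421, -2.12282527,  0.18845426]), 'tvec': array([0.02302742, 0.54563281, 1.02772073])}
```

View pics/side0.png

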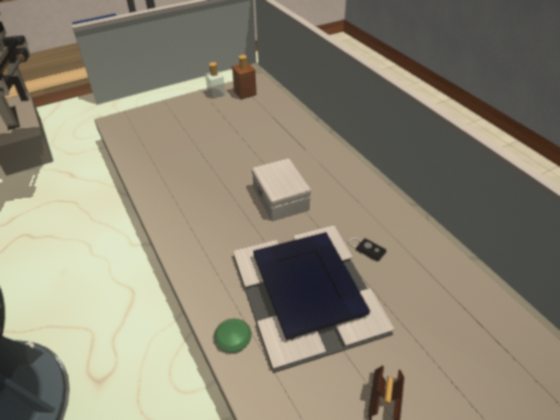

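View pics/top0.png

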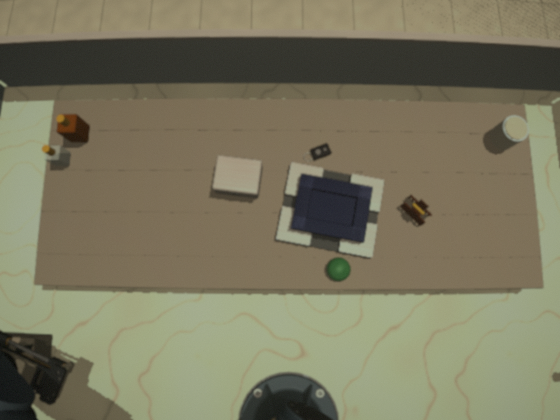

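The top view shows the navy tray around (332,208). Jewel box is at (237,176), the fob at (320,151), the clip at (415,210) and the pebble at (338,269). Nothing sits above the tray. Next I'll measure the tray and stand pose.

```bash
cat > h.py <<'E'
import numpy as np, cv2
from station import *
def ray(cam,uv):
    m=camera_model(cam); K=m["mtx"]; k1=m["k1"]
    uv=np.asarray(uv,float).reshape(-1,1,2)
    p=cv2.undistortPoints(uv,K,np.array([k1,0,0,0.]),None,None).reshape(-1,2)
    R=cv2.Rodrigues(m["rvec"])[0]; t=m["tvec"]
    d=np.c_[p,np.ones(len(p))]@R; return -R.T@t,d
def plane(cam,uv,z):
    c,d=ray(cam,uv); return (c+d*((z-c[2])/d[:,2])[:,None])[:,:2]
E
python3 - <<'E'
from h import *
for cam in("top","side"):
    im=cv2.imread(f"pics/{cam}0.png"); hsv=cv2.cvtColor(im,cv2.COLOR_BGR2HSV); b,g,r=[im[:,:,i].astype(int) for i in range(3)]
    navy=((b>r+15)&(b>g+12)&(b<110)).astype(np.uint8)
    cs,_=cv2.findContours(navy,cv2.RETR_EXTERNAL,cv2.CHAIN_APPROX_NONE)
    c=max(cs,key=cv2.contourArea); print(cam,cv2.contourArea(c),cv2.boundingRect(c))
    h=cv2.convexHull(c)
    q=plane(cam,h.reshape(-1,2),0.122 if cam=="top" else .12)
    rr=cv2.minAreaRect((q*1000).astype(np.float32)); print("tray",rr)
    big=cv2.resize(im[130:280,200:450] if cam=="top" else im[150:420,160:440],None,fx=3 if cam=="top" else 2,fy=3 if cam=="top" else 2)
    cv2.imwrite(f"pics/{cam}0z.png",big)
    # shims: bright low saturation, near the tray
    sh=((hsv[:,:,2]>150)&(hsv[:,:,1]<60)).astype(np.uint8)
    cs,_=cv2.findContours(sh,cv2.RETR_EXTERNAL,cv2.CHAIN_APPROX_NONE)
    pts=[]
    for k in cs:
        if cv2.contourArea(k)<60: continue
        m=cv2.moments(k); u=(m['m10']/m['m00'],m['m01']/m['m00'])
        p=plane(cam,[u],.0985)[0]; print("  bright",np.round(u),cv2.contourArea(k),np.round(p,3))
        if np.linalg.norm(p-np.array(rr[0])/1000)<.16: pts.append(k.reshape(-1,2))
    if pts:
        q=plane(cam,np.vstack(pts),.0985); print("plates",cv2.minAreaRect((q*1000).astype(np.float32)))
E
```

```text
top 0.0 (299, 226, 1, 1)
tray ((490.88037109375, -21.738000869750977), (0.0, 0.0), 0.0)
  bright [553. 392.] 139.5 [ 0.086 -0.649]
  bright [362. 244.] 455.0 [ 0.451 -0.178]
  bright [290. 230.] 425.5 [0.485 0.   ]
  bright [371. 189.] 388.5 [ 0.589 -0.205]
  bright [300. 174.] 390.0 [ 0.625 -0.025]
  bright [237. 174.] 1288.0 [0.625 0.133]
  bright [288. 321.] 68334.5 [0.267 0.003]
  bright [154.  32.] 73.5 [1.029 0.373]
  bright [331.  33.] 1149.5 [ 1.025 -0.113]
plates ((552.8419189453125, -25.113746643066406), (79.66963958740234, 196.52223205566406), 79.47482299804688)
side 1065.0 (291, 265, 46, 41)
tray ((534.2332153320312, -115.81290435791016), (79.61448669433594, 62.77378463745117), 78.91146850585938)
  bright [551. 370.] 216.5 [ 0.767 -0.408]
  bright [504. 366.] 346.5 [ 0.712 -0.368]
  bright [288. 345.] 1515.0 [ 0.455 -0.18 ]
  bright [527. 338.] 971.5 [ 0.78  -0.354]
  bright [402. 233.] 68.0 [ 0.756 -0.084]
  bright [277.  91.] 125.5 [0.809 0.497]
  bright [220. 269.] 104438.0 [0.425 0.005]
  bright [424.  91.] 6248.5 [1.153 0.297]
  bright [82. 17.] 3012.0 [0.455 1.339]
plates ((466.13372802734375, -168.62103271484375), (83.97600555419922, 83.38177490234375), 79.36369323730469)
```

```bash
ls pics
```

```text
side0.png
side0z.png
top0.png
top0z.png
```

Run:
```python
from h import *
for cam,roi in(("top",(270,155,125,110)),("side",(225,215,175,155))):
    im=cv2.imread(f"pics/{cam}0.png"); x,y,w,h=roi
    s=im[y:y+h,x:x+w].astype(int); print(cam,im[205,310] if cam=="top" else im[280,300], im[175,334] if cam=="top" else im[310,270],im[243,326])
    dark=((s[:,:,2]<38)&(s[:,:,0]>s[:,:,2]+4)).astype(np.uint8)
    cs,_=cv2.findContours(dark,cv2.RETR_EXTERNAL,cv2.CHAIN_APPROX_NONE); c=max(cs,key=cv2.contourArea)
    q=plane(cam,cv2.convexHull(c).reshape(-1,2)+[x,y],.122); print("tray",cv2.contourArea(c),cv2.minAreaRect((q*1000).astype(np.float32)))
    hsv=cv2.cvtColor(im[y:y+h,x:x+w],cv2.COLOR_BGR2HSV)
    sh=((hsv[:,:,2]>150)&(hsv[:,:,1]<60)).astype(np.uint8); cs2,_=cv2.findContours(sh,cv2.RETR_EXTERNAL,cv2.CHAIN_APPROX_NONE)
    P=np.vstack([k.reshape(-1,2) for k in cs2 if 300<cv2.contourArea(k)<3000 ])+[x,y]
    q2=plane(cam,P,.0985); print("plates",len(P),cv2.minAreaRect((q2*1000).astype(np.float32)))
    v=im.copy(); cv2.drawContours(v,[c+[x,y]],-1,(0,0,255),1)
    for p in P: v[p[1],p[0]]=(0,255,0)
    cv2.imwrite(f"pics/{cam}0d.png",cv2.resize(v[y-20:y+h+20,x-20:x+w+20],None,fx=3,fy=3,interpolation=cv2.INTER_NEAREST))
```

```text
top [49 41 39] [60 68 69] [63 72 74]
tray 140.0 ((557.4805908203125, -124.24026489257812), (129.9521026611328, 64.61637115478516), 43.550140380859375)
plates 468 ((538.1718139648438, -102.08650207519531), (236.5189666748047, 197.15440368652344), 79.43363952636719)
side [44 29 27] [50 55 57] [52 36 36]
tray 6307.5 ((535.5078125, -106.56475067138672), (174.09024047851562, 136.48605346679688), 78.87609100341797)
plates 186 ((466.13372802734375, -168.62103271484375), (83.97600555419922, 83.38177490234375), 79.36369323730469)
```

Run:
```python
from h import *
for cam,roi in(("top",(270,155,125,110)),("side",(225,215,175,155))):
    im=cv2.imread(f"pics/{cam}0.png"); x,y,w,h=roi
    s=im[y:y+h,x:x+w].astype(int)
    dark=((s[:,:,2]<60)&(s[:,:,0]>s[:,:,1]+1)).astype(np.uint8)
    dark=cv2.morphologyEx(dark,cv2.MORPH_OPEN,np.ones((3,3),np.uint8))
    cs,_=cv2.findContours(dark,cv2.RETR_EXTERNAL,cv2.CHAIN_APPROX_NONE); c=max(cs,key=cv2.contourArea)
    q=plane(cam,cv2.convexHull(c).reshape(-1,2)+[x,y],.122); print("tray",cv2.contourArea(c),cv2.minAreaRect((q*1000).astype(np.float32)))
    hsv=cv2.cvtColor(im[y:y+h,x:x+w],cv2.COLOR_BGR2HSV)
    sh=((hsv[:,:,2]>(150 if cam=="top" else 130))&(hsv[:,:,1]<60)).astype(np.uint8); cs2,_=cv2.findContours(sh,cv2.RETR_EXTERNAL,cv2.CHAIN_APPROX_NONE)
    P=np.vstack([k.reshape(-1,2) for k in cs2 if 300<cv2.contourArea(k)<3000 ])+[x,y]
    q2=plane(cam,P,.0985); print("plates",len(P),cv2.minAreaRect((q2*1000).astype(np.float32)))
    v=im.copy(); cv2.drawContours(v,[c+[x,y]],-1,(0,0,255),1)
    for p in P: v[p[1],p[0]]=(0,255,0)
    cv2.imwrite(f"pics/{cam}0e.png",cv2.resize(v[y-20:y+h+20,x-20:x+w+20],None,fx=3,fy=3,interpolation=cv2.INTER_NEAREST))
```

```text
tray 3858.0 ((537.1939086914062, -100.86250305175781), (178.19528198242188, 138.6830291748047), 79.92066192626953)
plates 468 ((538.1718139648438, -102.08650207519531), (236.5189666748047, 197.15440368652344), 79.43363952636719)
tray 7246.5 ((535.6360473632812, -106.78907775878906), (181.18519592285156, 139.72320556640625), 79.47042846679688)
plates 190 ((466.1691589355469, -168.81155395507812), (85.24597930908203, 84.58526611328125), 79.28092956542969)
```

View pics/top0e.png

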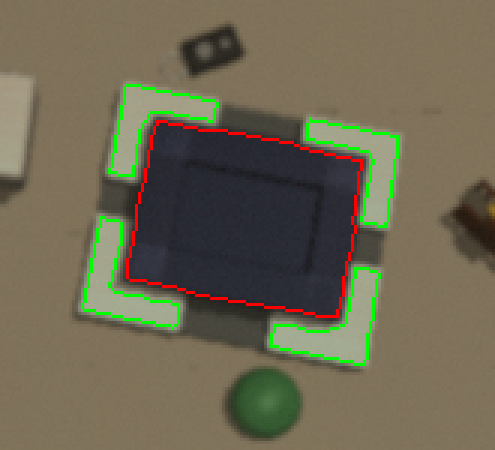

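View pics/side0e.png

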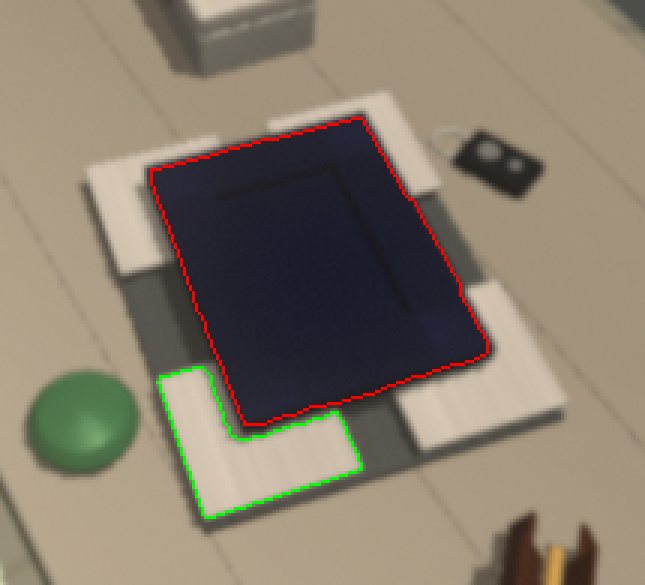

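The contours fit well: red runs along the tray edge in both views, green along the shims. Both views give a centre near (0.537, -0.102) and a yaw of about -0.182. Next I'll work out the move to the first corner.

```bash
cat >> h.py <<'E'
C=np.array([.537,-.102]); YAW=-.182
def pt(fr,lr,kind):
    sx=1 if fr=='r' else -1; sy=1 if lr=='l' else -1
    a=np.array([.055*sx,.075*sy]) if kind=='tray' else np.array([.092*sx,.112*sy])
    c,s=np.cos(YAW),np.sin(YAW); return C+np.array([[c,-s],[s,c]])@a
def go(xyz,yaw=YAW):
    s=observe(); R=np.array(s["orientation"]); d=R.T@(np.asarray(xyz)-s["tool_pos"])*1000
    c,sn=np.cos(yaw),np.sin(yaw); T=np.c_[[-sn,c,0],[0,0,-1],[-c,-sn,0]]
    rv=cv2.Rodrigues(R.T@T)[0].ravel()
    print("t",s["t"],"pos",np.round(s["tool_pos"],4),"F",np.round(s["wrist_force"],2),"w",s["width"]); print("shift mm",np.round(d,1),"turn",np.round(rv,3))
E
python3 - <<'E'
from h import *
for f in'fr':
  for l in'lr': print(f,l,pt(f,l,'tray').round(4),pt(f,l,'spot').round(4))
go([*pt('f','l','tray'),.150])
E
```

```text
f l [ 0.4965 -0.0183] [0.4668 0.0248]
f r [ 0.4693 -0.1658] [ 0.4262 -0.1955]
r l [ 0.6047 -0.0382] [ 0.6478 -0.0085]
r r [ 0.5775 -0.1857] [ 0.6072 -0.2288]
t 0.1 pos [0.1925 0.5149 0.2182] F [ 1.48 -0.23 -0.9 ] w 0.09303423997325286
shift mm [-392.9   68.5 -471.5] turn [-0.    -0.176 -0.001]
```

Call:
apply_moves:
  series:
    - [[0, -0.05, 0], [-39, 0, -47], -1]
    - [[0, -0.1, 0], [-79, 0, -94], -1]
    - [[0, -0.15, 0], [-118, 0, -141], -1]
    - [[0, -0.176, 0], [-157, 5, -188], -1]
    - [[0, -0.176, 0], [-196, 10, -235], -1]
    - [[0, -0.176, 0], [-236, 10, -283], -1]
    - [[0, -0.176, 0], [-275, 20, -330], -1]
    - [[0, -0.176, 0], [-314, 20, -377], -1]
  newtons: 30

```text
t: 1.1
tool_pos: [0.436, 0.087, 0.1981]
orientation: [[0.181, -0.001, -0.983], [0.983, -0.0, 0.181], [-0.0, -1.0, 0.001]]
wrist_force: [0.3, 0.8, 0.4]
width: 0.0176
```

```bash
python3 -c "
from h import *
go([*pt('f','l','tray'),.135])"
```

```text
t 1.1 pos [0.436  0.087  0.1981] F [0.28 0.78 0.35] w 0.01757452324508351
shift mm [-92.6  63.1 -78.6] turn [-0.001  0.    -0.   ]
```

Call:
apply_moves:
  series:
    - [[0, 0, 0], [-31, 5, -26], -1]
    - [[0, 0, 0], [-62, 15, -52], -1]
    - [[0, 0, 0], [-93, 30, -79], -1]
    - [[0, 0, 0], [-93, 50, -79], -1]
    - [[0, 0, 0], [-93, 60, -79], -1]
    - [[0, 0, 0], [-93, 63, -79], -1]
    - [[0, 0, 0], [-93, 63, -79], -1]
    - [[0, 0, 0], [-93, 63, -79], -1]

```text
t: 2.1
tool_pos: [0.4969, -0.0165, 0.1362]
orientation: [[0.18, 0.001, -0.984], [0.984, -0.0, 0.18], [0.0, -1.0, -0.001]]
wrist_force: [1.3, 1.0, -0.2]
width: 0.0005
```

```bash
python3 -c "
from h import *
go([*pt('f','l','tray'),.122])
for n in('top','side'): cv2.imwrite('pics/'+n+'1.png',cv2.resize(capture(n)[130:330,180:460,::-1] if n=='top' else capture(n)[150:,160:,::-1],None,fx=2,fy=2))"
```

```text
t 2.1 pos [ 0.4969 -0.0165  0.1362] F [ 1.29  1.03 -0.22] w 0.0004847275244263945
shift mm [-1.8 14.2  0.1] turn [0.001 0.001 0.   ]
```

View pics/side1.png

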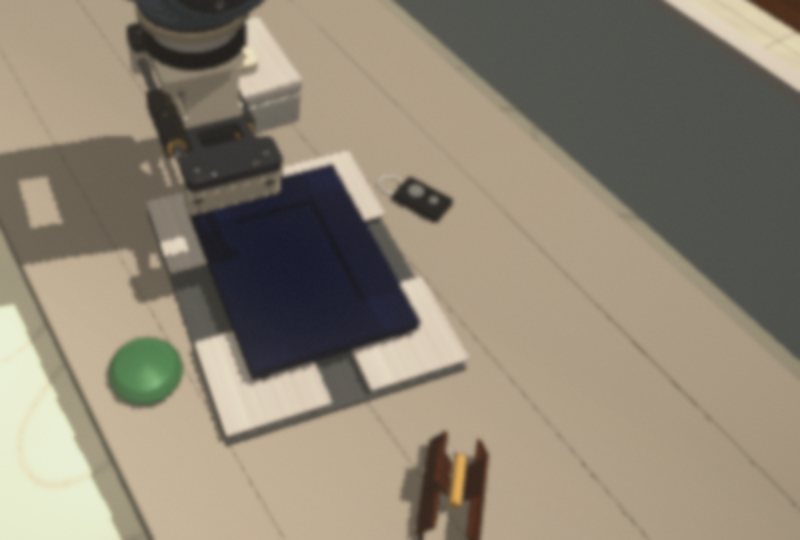

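The picture shows the shut fingers just above the front left corner, near (200,205) in the crop, and nothing else is disturbed. I'll go down slowly.

Call:
apply_moves:
  series:
    - [[0, 0, 0], [-2, 5, 0], -1]
    - [[0, 0, 0], [-2, 10, 0], -1]
    - [[0, 0, 0], [-2, 12, 0], -1]
    - [[0, 0, 0], [-2, 13, 0], -1]
    - [[0, 0, 0], [-2, 14, 0], -1]
    - [[0, 0, 0], [-2, 15, 0], -1]
    - [[0, 0, 0], [-2, 15, 0], -1]
    - [[0, 0, 0], [-2, 15, 0], -1]

```text
t: 3.2
tool_pos: [0.4962, -0.0186, 0.1207]
orientation: [[0.181, -0.0, -0.984], [0.984, 0.0, 0.181], [0.0, -1.0, 0.0]]
wrist_force: [-2.8, 3.3, 4.6]
width: 0.0004
```

Call:
apply_moves:
  series:
    - [[0, 0, 0], [0, 0.5, 0], -1]
    - [[0, 0, 0], [0, 1, 0], -1]
    - [[0, 0, 0], [0, 1.5, 0], -1]
    - [[0, 0, 0], [0, 1.5, 0], -1]
    - [[0, 0, 0], [0, 1.5, 0], -1]
    - [[0, 0, 0], [0, 1.5, 0], -1]
    - [[0, 0, 0], [0, 1.5, 0], -1]
    - [[0, 0, 0], [0, 1.5, 0], -1]

```text
t: 4.2
tool_pos: [0.4961, -0.0185, 0.1191]
orientation: [[0.181, -0.0, -0.984], [0.984, 0.0, 0.181], [0.0, -1.0, 0.0]]
wrist_force: [-3.9, 3.2, 4.5]
width: 0.0008
```

Call:
apply_moves:
  series:
    - [[0, 0, 0], [0, 0.5, 0], -1]
    - [[0, 0, 0], [0, 1, 0], -1]
    - [[0, 0, 0], [0, 1.5, 0], -1]
    - [[0, 0, 0], [0, 2, 0], -1]
    - [[0, 0, 0], [0, 2, 0], -1]
    - [[0, 0, 0], [0, 2, 0], -1]
    - [[0, 0, 0], [0, 2, 0], -1]
    - [[0, 0, 0], [0, 2, 0], -1]

```text
t: 5.2
tool_pos: [0.4961, -0.0184, 0.1177]
orientation: [[0.181, -0.0, -0.984], [0.984, 0.0, 0.181], [0.0, -1.0, 0.0]]
wrist_force: [-7.6, 5.5, 14.1]
width: 0.0009
```

```bash
python3 -c "
from h import *
s=observe();print(s['wrist_force'],s['torque'])
for n in('top','side'): cv2.imwrite('pics/'+n+'2.png',cv2.resize(capture(n)[130:330,180:460,::-1] if n=='top' else capture(n)[150:,160:,::-1],None,fx=2,fy=2))"
```

```text
[-7.60917989  5.48421027 14.10367907] [0.8640922  1.2588191  0.03974496]
```

View pics/side2.png

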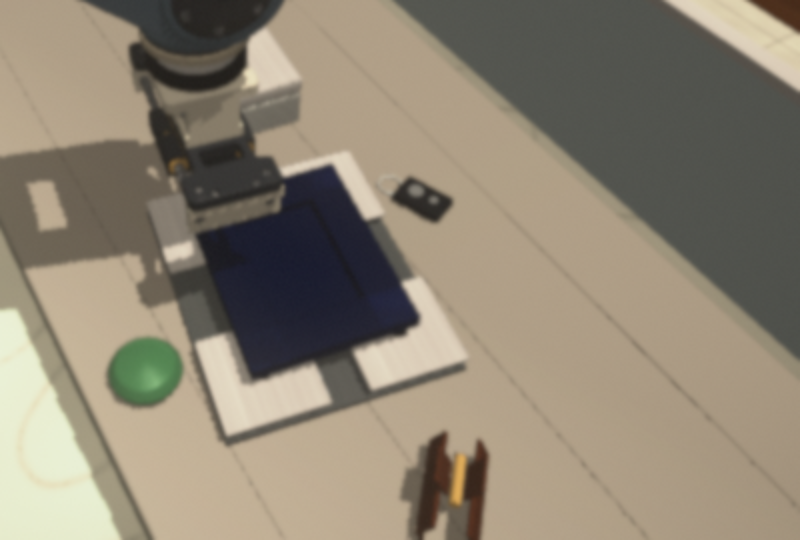

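Run:
```python
import cv2,numpy as np
a=cv2.imread("pics/side1.png")[140:400,180:480];b=cv2.imread("pics/side2.png")[140:400,180:480]
cv2.imwrite("pics/cmp.png",np.hstack([cv2.resize(x,None,fx=1.3,fy=1.3,interpolation=cv2.INTER_CUBIC) for x in(a,b)]))
```

```text
(no output)
```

View pics/cmp.png

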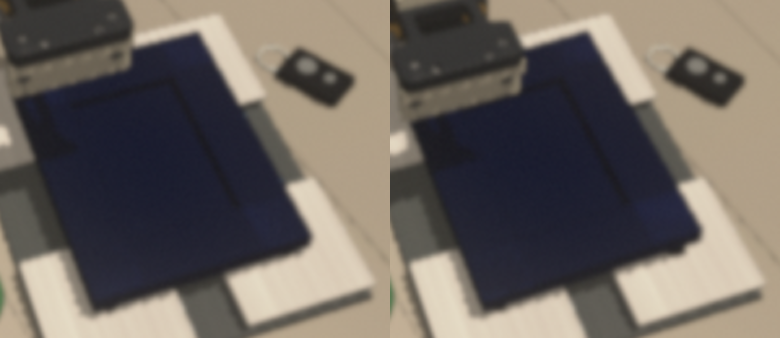

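Front left is the soft corner. The tip sank about 5 mm at a steady 4.5 N, then hit a hard stop at 14 N. In the picture, the rear right corner lifted so its foot shows at (680,248). Now I'll lift off and check.

Call:
apply_moves:
  series:
    - [[0, 0, 0], [0, -2, 0], -1]
    - [[0, 0, 0], [0, -4, 0], -1]
    - [[0, 0, 0], [0, -6, 0], -1]
    - [[0, 0, 0], [0, -10, 0], -1]
    - [[0, 0, 0], [0, -20, 0], -1]
    - [[0, 0, 0], [0, -35, 0], -1]
    - [[0, 0, 0], [0, -45, 0], -1]
    - [[0, 0, 0], [0, -45, 0], -1]

```text
t: 6.3
tool_pos: [0.4967, -0.0188, 0.1631]
orientation: [[0.181, 0.002, -0.984], [0.984, -0.0, 0.181], [0.0, -1.0, -0.002]]
wrist_force: [-0.5, -0.4, -0.8]
width: 0.0005
```

Run:
```python
from h import *
p=pt('f','l','spot'); out=p+np.array([-np.sin(YAW),np.cos(YAW)])*.002
go([*out,.112])
im=capture("side")[:,:,::-1].copy(); cv2.imwrite("pics/side3.png",im)
# compare lower right tray edges with the first picture
o=cv2.imread("pics/side0.png")
d=cv2.absdiff(im,o).max(2); print("changed px in right half of tray:",(d[270:340,300:400]>25).sum())
cv2.imwrite("pics/side3z.png",cv2.resize(im[150:,160:],None,fx=2,fy=2))
```

```text
t 6.3 pos [ 0.4967 -0.0188  0.1631] F [-0.46 -0.38 -0.84] w 0.00048637296199817
shift mm [39.4 51.1 37.4] turn [0.002 0.    0.   ]
changed px in right half of tray: 0
```

View pics/side3z.png

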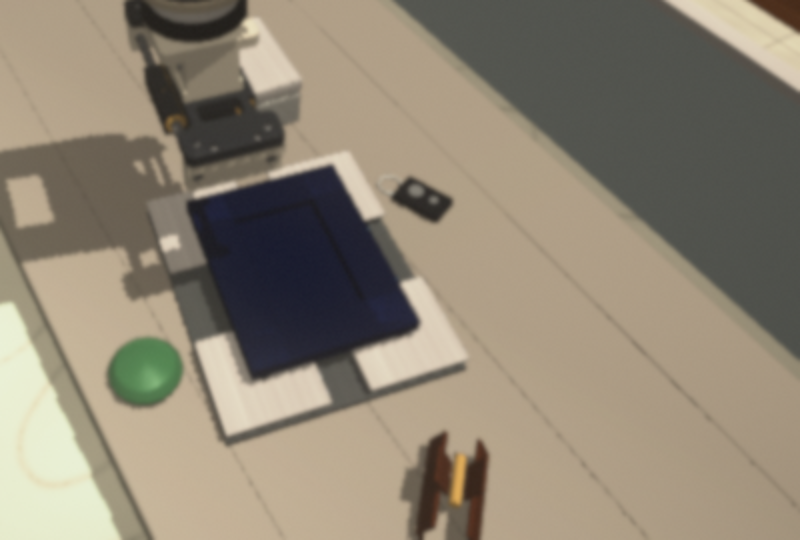

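The picture matches the start: the tray is level and unshifted, with no changed pixels around its right half. Next I'll move over the shim spot.

Call:
apply_moves:
  series:
    - [[0, 0, 0], [20, 0, 18], -1]
    - [[0, 0, 0], [39.5, 0, 37.5], -1]
    - [[0, 0, 0], [39.5, 10, 37.5], -1]
    - [[0, 0, 0], [39.5, 30, 37.5], -1]
    - [[0, 0, 0], [39.5, 45, 37.5], -1]
    - [[0, 0, 0], [39.5, 51, 37.5], -1]
    - [[0, 0, 0], [39.5, 51, 37.5], -1]
    - [[0, 0, 0], [39.5, 51, 37.5], -1]

```text
t: 7.35
tool_pos: [0.4669, 0.0268, 0.1115]
orientation: [[0.181, 0.001, -0.984], [0.984, -0.0, 0.181], [0.0, -1.0, -0.001]]
wrist_force: [-0.8, -0.3, 0.7]
width: 0.0005
```

Run:
```python
from h import *
p=pt('f','l','spot'); out=p+np.array([-np.sin(YAW),np.cos(YAW)])*.002
go([*out,.092])
for n in('side','top'):
    im=capture(n)[:,:,::-1]; cv2.imwrite(f"pics/{n}4z.png",cv2.resize(im[150:350,180:400],None,fx=3,fy=3))
```

```text
t 7.35 pos [0.4669 0.0268 0.1115] F [-0.77 -0.3   0.66] w 0.0005430912857848455
shift mm [-0.  19.5 -0.3] turn [0.001 0.    0.   ]
```

View pics/side4z.png

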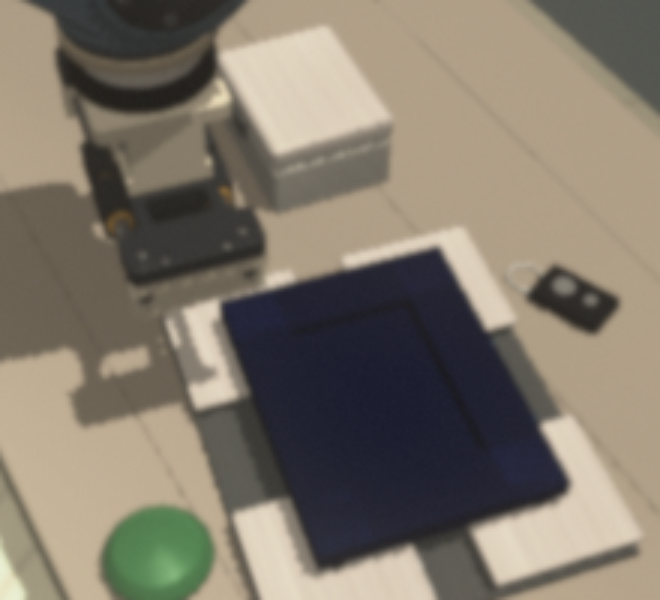

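View pics/top4z.png

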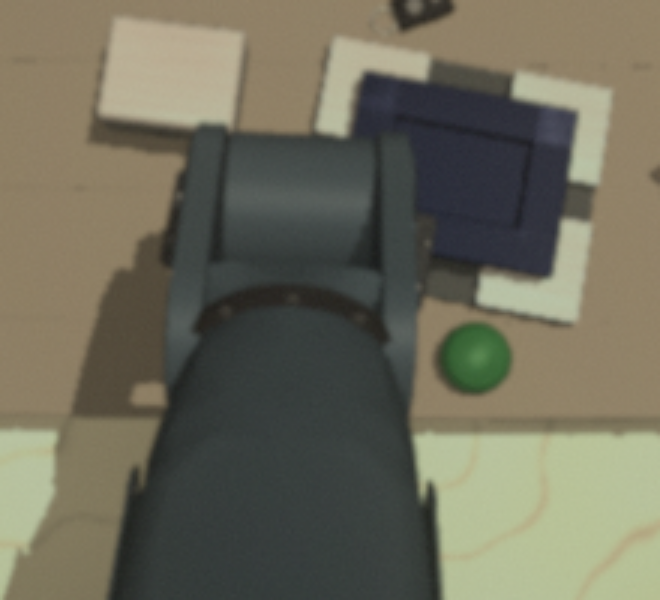

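Side view: the fingers hang over the front left shim, near (180,320), and are clear of the tray. Pressing now.

Call:
apply_moves:
  series:
    - [[0, 0, 0], [0, 6, 0], -1]
    - [[0, 0, 0], [0, 11, 0], -1]
    - [[0, 0, 0], [0, 13, 0], -1]
    - [[0, 0, 0], [0, 15, 0], -1]
    - [[0, 0, 0], [0, 16, 0], -1]
    - [[0, 0, 0], [0, 17, 0], -1]
    - [[0, 0, 0], [0, 18, 0], -1]
    - [[0, 0, 0], [0, 19, 0], -1]

```text
t: 8.45
tool_pos: [0.4664, 0.027, 0.0922]
orientation: [[0.181, -0.0, -0.984], [0.984, 0.0, 0.181], [-0.0, -1.0, 0.0]]
wrist_force: [-2.4, 0.3, 6.4]
width: 0.0007
```

Call:
apply_moves:
  series:
    - [[0, 0, 0], [0, 0.5, 0], -1]
    - [[0, 0, 0], [0, 1, 0], -1]
    - [[0, 0, 0], [0, 1.5, 0], -1]
    - [[0, 0, 0], [0, 2, 0], -1]
    - [[0, 0, 0], [0, 2, 0], -1]
    - [[0, 0, 0], [0, 2, 0], -1]
    - [[0, 0, 0], [0, 2, 0], -1]
    - [[0, 0, 0], [0, 2, 0], -1]

```text
t: 9.45
tool_pos: [0.4666, 0.0271, 0.0917]
orientation: [[0.181, 0.0, -0.984], [0.984, 0.0, 0.181], [0.0, -1.0, -0.0]]
wrist_force: [-9.7, 1.1, 28.3]
width: 0.0008
```

The force rose to 28 N with the tip stopped at z = 0.0917, so the shim is flat. I'll go straight up and clear.

Call:
apply_moves:
  series:
    - [[0, 0, 0], [0, -2, 0], -1]
    - [[0, 0, 0], [0, -6, 0], -1]
    - [[0, 0, 0], [0, -20, 0], -1]
    - [[0, 0, 0], [0, -50, 0], -1]
    - [[0, 0, 0], [0, -90, 0], -1]
    - [[0, 0, 0], [0, -130, 0], -1]
    - [[0, 0, 0], [40, -140, 0], -1]
    - [[0, 0, 0], [80, -140, 20], -1]

```text
t: 10.45
tool_pos: [0.4623, 0.11, 0.2319]
orientation: [[0.182, 0.003, -0.983], [0.983, 0.0, 0.182], [0.001, -1.0, -0.003]]
wrist_force: [-0.7, 0.1, 0.8]
width: 0.0002
```

Call:
apply_moves:
  series:
    - [[0, 0, 0], [50, 0, 20], -1]
    - [[0, 0, 0], [100, 0, 40], -1]
    - [[0, 0, 0], [150, 0, 60], -1]
    - [[0, 0, 0], [200, 0, 80], -1]
    - [[0, 0, 0], [250, 0, 100], -1]
    - [[0, 0, 0], [250, 0, 100], -1]
    - [[0, 0, 0], [250, 0, 100], -1]
    - [[0, 0, 0], [250, 0, 100], -1]

```text
t: 11.45
tool_pos: [0.4086, 0.3722, 0.2304]
orientation: [[0.182, 0.0, -0.983], [0.983, -0.0, 0.182], [-0.0, -1.0, -0.0]]
wrist_force: [0.4, -0.6, 0.3]
width: 0.0005
```

Run:
```python
from h import *
s=observe(); print(s['t'],s['tool_pos'],s['wrist_force'])
for n in('side','top'):
    im=capture(n)[:,:,::-1].copy(); cv2.imwrite(f"pics/{n}5.png",im); o=cv2.imread(f"pics/{n}0.png")
    r=(slice(215,375),slice(225,405)) if n=="side" else (slice(130,290),slice(205,440))
    cv2.imwrite(f"pics/{n}5c.png",np.hstack([cv2.resize(i[r],None,fx=2 if n=="side" else 1.7,fy=2 if n=="side" else 1.7,interpolation=cv2.INTER_CUBIC) for i in(o,im)]))
    d=cv2.absdiff(im,o).max(2)>30; ys,xs=np.nonzero(d[r]); print(n,len(xs),(xs.min()+r[1].start,xs.max()+r[1].start,ys.min()+r[0].start,ys.max()+r[0].start) if len(xs) else '')
```

```text
11.45 [0.40855974 0.37215175 0.2304395 ] [ 0.43904996 -0.61434461  0.27705896]
side 256 (np.int64(232), np.int64(277), np.int64(241), np.int64(289))
top 6 (np.int64(294), np.int64(310), np.int64(236), np.int64(245))
```

View pics/side5c.png

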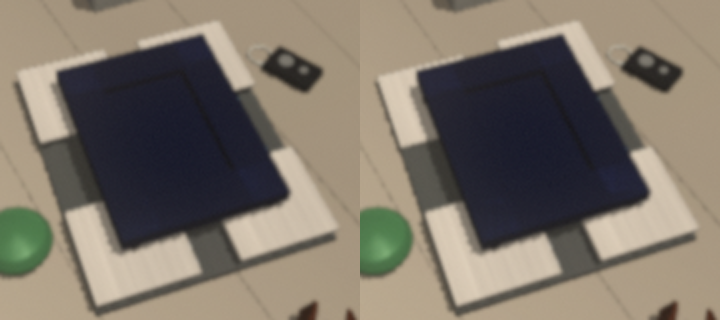

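View pics/top5c.png

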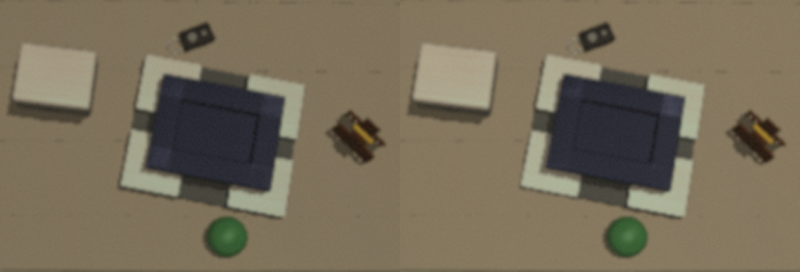

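Before and after look the same, except around the front left shim (side view x 232–277, y 241–289), which now sits lower. The tray and the four bystanders haven't moved.

```bash
python3 -c "
from station import *
print(job_done())"
```

```text
the job is handed in; nothing more can be done
None
```

I found the tray's rocking corner, front left, pressed its shim flat and handed the job in at about 11.6 s. No verdict was reported.

- **Finding the corner:** It was the first corner I tested. It sank about 5 mm at a steady 4.5 N, then stopped hard at 14 N, and the side picture showed the opposite corner lifting. I did not press the other three, because this reading was already clear.
- **Pressing the shim:** I pressed it outside the tray until the tip stopped at z = 0.0917 m with 28 N, about the 0.092 m expected when flat. I then lifted straight up and moved away to the left.
- **Last checks:** Compared with the start, the pictures changed only around the front left shim. The tray looks level and unshifted, the other three shims look raised, and the jewellery box, pebble, fob and clip have not moved. The wrist force was back to noise, under 1 N. No check failed. The one disagreement was about 5 mm in y between the two views' tray centres. The side view probably counted some of the tray's side wall, so I used the top view.

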